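Fit the kneading blade and close the food processor

TASK

Get the food processor ready for dough: stand the kneading blade on the splined drive in the bowl, rock it gently to and fro until its teeth mesh, and let it down fully home on the bowl's floor. Then put the lid squarely on the bowl and let go. Never force or drop the blade or the lid onto the machine, and leave the other kitchen things where they are.

Things in the scene. Friction and masses are not known exactly. Their poses are not given: they have to be found in the camera images.
- processor: Fixed food processor: round white motor base 198 mm wide, 100 mm high, rotary switch on its front (own -x), with a clear open bowl on the same axis: outside radius 84, inside 80, inner floor 106 and rim 212 mm above the origin. Origin: centre of the underside, z up. Bowl handle 52 deg clockwise from own +x seen from above, out to 133 mm from the axis, 109 to 187 mm up.
- drive_foot (a point): Point on the bowl's inner floor on the axis of the steel splined drive that stands there; fixed to the processor, its yaw says nothing of the teeth. The drive is geared to the motor: it stands still below about 0.25 N m and above that drags round with the blade, which does no harm.
- drive_tip (a point): Tip of the drive's nose on its axis, 60 mm above drive_foot. Drive: core 19 mm thick with six teeth 5.2 mm wide out to 28 mm diameter, with blunt flat ends 48 mm above drive_foot (12 below the tip); above them a plain nose tapering from 19 to 11 mm. Teeth every 60 deg; their angle differs each time and is not measured (it can be seen from above); this frame's yaw does not tell it.
- bowl_rim (a point): Centre of the bowl's mouth at the height of its rim, 106 mm above the bowl's floor.
- blade: Grey plastic kneading blade standing loose on the counter, 96 mm high, 0.1 to 0.2 kg. Origin: centre of the hub's underside, z up. Hub 47 mm wide at the foot, 38 mm higher up, 72 mm high; two stub paddles reach 63 mm out along about +x and -x, 3 to 33 mm above the origin. Home, its foot rests on the bowl's floor: origin at drive_foot.
- blade_grip (a point): Centre of the top of the blade's flat-sided finger grip, 96 mm above the blade's origin. The grip is 22 mm thick along the blade's y, 40 mm long along its x, 28 mm high; pinch it across y.
- blade_bore (a point): Mouth of the blade's splined bore, at the blade's origin. Six teeth 4.7 mm wide, 26 mm long up from the mouth, 22 mm diameter between tips, 32 mm in the gaps; bore 66 mm deep. A tooth every 60 deg, the first 30 deg from the blade's +x. On the drive: 1.5 mm radial play, meshes within about 4 deg either way. Unmeshed it stands tooth end on tooth end, 48 mm above drive_foot.
- lid: Clear plastic lid lying loose on the counter, right way up, 0.15 to 0.3 kg. Origin: centre of the skirt's lower edge, z up. 179 mm wide, skirt 14 mm deep, 173 mm inside, plate 4 mm. It drops over the bowl's rim at any yaw with 2.5 mm play all round; its plate rests on the rim, so that its origin is then 14 mm below bowl_rim.
- lid_chute (a point): Centre of the top of the grey pusher that fills the lid's rectangular feed chute: (40, 0, 88) mm in the lid's frame. Chute and pusher 56 mm along the lid's x, 44 mm along its y, from the plate up to 88 mm; pinch it across y.
- mug: Bystander: red plastic mug, 80 mm across, 90 mm high, with a side handle; origin under its centre.
- tumbler: Bystander: steel tumbler, 70 mm across, 100 mm high; origin under its centre.
- chakla: Bystander: round wooden rolling board on three feet, 220 mm across, 29 mm high; origin under its centre.
- thali: Bystander: stainless steel plate, 230 mm across, 22 mm high; origin under its centre.
- glass_bowl: Bystander: small glass bowl standing in the steel plate, 104 mm across, 45 mm high; origin under its centre.
- whisk: Bystander: steel balloon whisk lying on the counter, 245 mm long, 52 mm high; origin near its middle at counter height, its x from handle to balloon.
- salt_jar: Bystander: glass jar with a steel cap, 64 mm across, 85 mm high; origin under its centre.
Not all that is in view belongs to the job. Of the things shaped like the lid, the clear one is meant.

How it is judged:
By the outcome, as a careful person would: the job done as asked, in the order asked, and still so for the second after the job is handed in, with the robot touching nothing.
It also fails if it takes over 72 s, if anything falls off the work surface, if the arm or the gripper's body presses on something with over 40 N, if the wrist force passes 120 N, or if a joint passes its speed limit or range.

ROBOT

A 6-joint arm with a two-finger parallel gripper is mounted at the origin on the work surface. World frame = base frame: x ahead of the robot, y to its left, z up, the work surface at z = 0. Lengths are in m, angles in degrees, forces in N, time in s.
With the tool pointing down it reaches from about 0.35 to 0.875 m from the base axis. Payload 4.2 kg.
Tool frame: the origin (TCP) lies on the front face of the gripper's body, between the roots of the fingers; the fingertips stand 70 mm ahead of it and the grasp point (between the pads) lies 51 mm ahead of it; z points along the fingers, y is the line along which they close (so a half turn about z gives the same grasp; the last joint's range is limited). The gripper opens to 87 mm and grips with 3 to 60 N. Pads are 19 mm wide; open, the fingers measure 117 mm over their backs; the gripper's body (75 mm by 190 mm) begins 51 mm behind the grasp point.
Start: joints at [-53.48, 22.042, 0.453, 0, -68.411, -14.817], TCP at [0.231, -0.581, 0.292] pointing down, gripper open.
Joint ranges: [-179.83, 179.83], [-69.29, 118.12], [-61.27, 80.66], [-181.25, 117.63], [-171.15, -9.14], [-177.46, 177.46]. Speed limits (degrees/s): [159.86, 159.86, 180, 180, 180, 180].

INTERFACE

Orientations are given as a 3x3 rotation matrix whose columns are the frame's x, y, z axes.
In Python, from station import r gives the robot as it stands.
- The arm moves only by the shell command python3 -m pendant 'ROWS' [OPENING]. ROWS is JSON, a list of rows, each a list of 2 entries, a list of its own where there are three numbers: the shift along the tool's x, y, z in mm, then the turn, a rotation vector about the tool's x, y, z in rad. A call has 1 to 10 rows; each row is the pose to reach, as a shift and turn from the pose commanded when the call began, along the tool's axes at that moment; what a row does not reach only later rows make up. A row lasts 1/10 s, in which the tool goes at most 50 mm and 8.59 degrees, less where a joint would pass 70% of its speed; a pose out of reach is approached as far as the arm can. A call with a gripper value outside its range is refused whole. OPENING is the opening, from 0 (shut) to 1 (fully open), set as the call begins (- or left out, the last holds). The fingers move at their own pace and stop on an object; the grip force is fixed at half the most. Time passes only in rows, so rows that repeat a pose let the fingers close. It gives the time, the measured TCP pose, the force, the opening and the grip force at its end, in the units of the state.
- r.sense(): the state, without advancing time (a new reading comes with each control period).
- r.capture(name): name is "side" or "top" or "wrist"; returns a dict with "frame" (480x640x3 uint8, red, green, blue), "vertical_fov" (degrees; the focal length in pixels is half the picture's height over the tangent of half this angle, whatever the lens; pixels are square), "cx", "cy" (the principal point, pixels), "rvec" (rotation vector, rad) and "tvec" (3), from world to camera coordinates, as OpenCV has them. Camera axes: x right, y down, z forward; pixel columns grow to the right and rows downward; lengths in m; the calibration is good to about 2 mm. A picture is of the moment at which its call begins. There is no depth.
- r.finish_job(): hands the job in; it is judged then, once.
The state is a dict: "time_s": time; "joints": joint angles; "joint_velocities": joint speeds; "effort": joint torques, N m; "tcp_pos": TCP position; "ee_rot": TCP orientation; "wrist_force": force on the tool from outside, world axes, zero at the start; "moment": the same for the moment, N m; "gripper_width": opening from 0.0 (shut) to 1.0 (fully open); "gripper_force": force on a finger pad.
Only numpy, scipy, OpenCV 4.12 (cv2) and the standard library are available. Lean on these libraries where they do the work, as an engineer would, in place of code of your own. Each camera call takes 0.05 s, during which the arm holds its last target. There are 200 camera calls.

## Working session

There is one attempt and no reset: what is moved stays moved. The work goes in short steps, Python scripts to look and compute and a shell command to move; the robot and the scene stay as the last step left them, time stands still between calls to the robot, and variables do not carry over. Pictures are saved under pics/ and viewed, at most 10 in all, crops included, and the job is handed in when it is done.

```bash
mkdir -p pics; ls
cat > h.py <<'E'
import numpy as np, cv2
from station import r
def cap(n,f=None):
    c=r.capture(n); 
    if f: cv2.imwrite('pics/'+f,c['frame'][:,:,::-1])
    return c
def K(c):
    f=240/np.tan(np.radians(c['vertical_fov'])/2); return np.array([[f,0,c['cx']],[0,f,c['cy']],[0,0,1.]])
def R(c): return cv2.Rodrigues(np.array(c['rvec'],float))[0]
def back(c,u,v,z):
    d=R(c).T@np.linalg.inv(K(c))@np.array([u,v,1.]); o=-R(c).T@np.array(c['tvec'],float).ravel()
    return o+d*(z-o[2])/d[2]
def proj(c,p):
    return cv2.projectPoints(np.atleast_2d(np.array(p,float)),np.array(c['rvec'],float),np.array(c['tvec'],float),K(c),None)[0][:,0]
E
python3 - <<'E'
from h import *
import pickle
cs={n:cap(n,n+'0.png') for n in('top','side','wrist')}
pickle.dump(cs,open('c0.pkl','wb'))
for n,c in cs.items(): print(n,c['vertical_fov'],c['cx'],c['cy'],-R(c).T@np.array(c['tvec']).ravel(), R(c)[2])
print(r.sense())
E
```

```text
pics
top 52.81348859627816 313.88916214217045 243.60367235985518 [ 0.43174765 -0.08620098  1.46741772] [ 0.06474139  0.00382321 -0.99789475]
side 52.576679000516194 316.8387895846669 230.5000871167599 [-0.07739938  0.80576929  0.83688148] [ 0.44951807 -0.70169219 -0.55277624]
wrist 58.00541708574414 324.5876590228429 238.65523280688313 [ 0.16840723 -0.60621674  0.38345161] [ 0.22804056  0.09300025 -0.9691999 ]
{'time_s': 0.15, 'joints': array([-5.34803469e+01,  2.20797398e+01,  3.97272876e-01, -2.03020767e-02,
       -6.84111559e+01, -1.48163550e+01]), 'joint_velocities': array([ 0.07101846, -0.13721954,  0.17095443,  0.05470979,  0.02182404,
        0.00952869]), 'effort': array([ 4.21159564e-05, -3.91052091e+01,  1.87586457e+01,  4.22225073e+00,
        1.23847876e-02, -1.40485158e-04]), 'tcp_pos': array([ 0.23101422, -0.58036982,  0.29141761]), 'ee_rot': array([[-9.29159556e-01, -3.69678264e-01, -7.07605910e-04],
       [-3.69678928e-01,  9.29158336e-01,  1.50924609e-03],
       [ 9.95424546e-05,  1.66391742e-03, -9.99998611e-01]]), 'wrist_force': array([ 0.7300581 , -0.5704963 ,  0.70993358]), 'moment': array([ 0.02588011, -0.00771729,  0.03300334]), 'gripper_force': 0.0, 'gripper_width': 0.998012332894385}
```

View pics/top0.png

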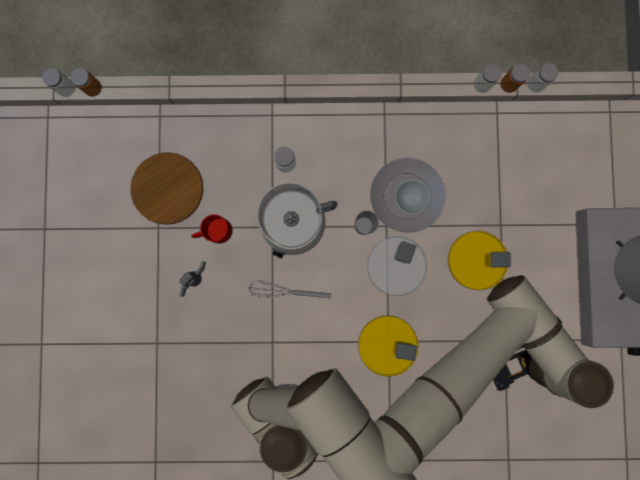

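View pics/side0.png

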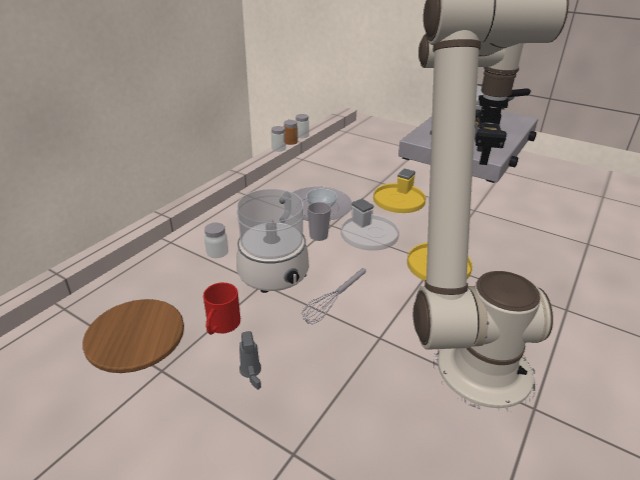

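The top view shows the processor drive at about (291,219), the blade at (191,279), the clear lid at (397,266) with its chute at (405,252), and yellow decoy lids at (478,260) and (388,345). In the side view the blade is at (249,358) and the lid at (370,230).

Run:
```python
from h import *
import pickle
cs=pickle.load(open('c0.pkl','rb'))
t=cs['top']['frame'][:,:,::-1];s=cs['side']['frame'][:,:,::-1]
z=lambda im,x,y,w,h,k:cv2.resize(im[y:y+h,x:x+w],None,fx=k,fy=k,interpolation=cv2.INTER_CUBIC)
a=np.hstack([z(t,166,254,50,50,6),z(t,250,180,90,90,300/90),]) 
a=np.hstack([z(t,166,254,50,50,5.2),z(t,251,176,90,90,260/90),z(t,357,226,80,80,3.25)])
b=np.hstack([z(s,224,324,50,75,5.2),z(s,230,180,90,135,260/90),z(s,330,190,80,120,3.25)])[:330]
cv2.imwrite('pics/comp.png',np.vstack([a[:, :780],b[:,:780]]))
c=cs['top']
for n,u,v,h in[('blade_top',191,279,.09),('drive tip',291,219,.166),('lid plate',397,266,.018),('chute',405,252,.088)]: print(n,back(c,u,v,h))
c=cs['side']
for n,u,v,h in[('blade_top',248,338,.096),('lid plate',370,232,.01)]: print(n,back(c,u,v,h))
```

```text
blade_top [0.42295927 0.26951777 0.09      ]
drive tip [ 0.58343166 -0.01974898  0.166     ]
lid plate [ 0.45661727 -0.32895259  0.018     ]
chute [ 0.49516114 -0.34079646  0.088     ]
blade_top [0.42345143 0.28126761 0.096     ]
lid plate [ 0.45530615 -0.32862059  0.01      ]
```

View pics/comp.png

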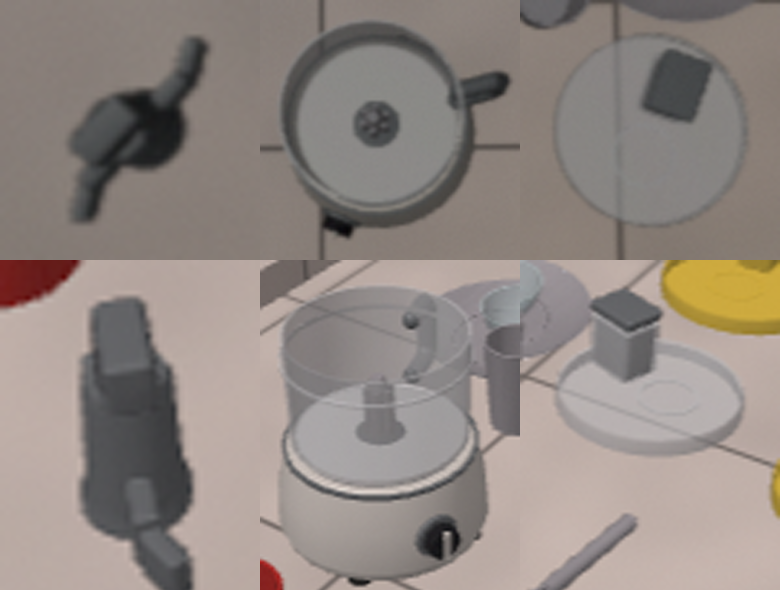

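The composite shows the blade's paddles lying along about -35 deg in the world. The drive teeth are too small to read at this scale, so I'll look at both from the wrist camera.

```bash
cat >> h.py <<'E'
def to(p,yaw,Rc=None,pc=None):
    """shift mm & turn rad for target TCP pos, tool-y world yaw deg, tool vertical; prints; also next-chain pose"""
    s=r.sense(); Rc=s['ee_rot'] if Rc is None else Rc; pc=s['tcp_pos'] if pc is None else pc
    a=np.radians(yaw); y=np.array([np.cos(a),np.sin(a),0]); z=np.array([0,0,-1.]); T=np.column_stack([np.cross(y,z),y,z])
    print(np.round(Rc.T@(np.array(p)-pc)*1000,1), np.round(cv2.Rodrigues(Rc.T@T)[0].ravel(),4)); return T,np.array(p)
E
python3 - <<'E'
from h import *
T,p=to([.5,-.3,.42],172)
to([.423,.272,.33],-125,T,p)
E
```

```text
[-353.6  161.3 -128.3] [ 1.6000e-03  8.0000e-04 -1.0525e+00]
[-555.7  155.9   90. ] [ 0.      0.     -1.0996]
```

```bash
python3 -m pendant '[[[-354,161,-128],[0.0016,0.0008,-1.05]],[[-354,161,-128],[0.0016,0.0008,-1.05]],[[-354,161,-128],[0.0016,0.0008,-1.05]],[[-354,161,-128],[0.0016,0.0008,-1.05]],[[-354,161,-128],[0.0016,0.0008,-1.05]],[[-354,161,-128],[0.0016,0.0008,-1.05]],[[-354,161,-128],[0.0016,0.0008,-1.05]],[[-354,161,-128],[0.0016,0.0008,-1.05]],[[-354,161,-128],[0.0016,0.0008,-1.05]],[[-354,161,-128],[0.0016,0.0008,-1.05]]]' 1
python3 -m pendant '[[[-360,100,0],[0,0,-1.1]],[[-360,100,0],[0,0,-1.1]],[[-360,100,0],[0,0,-1.1]],[[-360,100,0],[0,0,-1.1]],[[-360,100,0],[0,0,-1.1]],[[-360,100,0],[0,0,-1.1]],[[-360,100,0],[0,0,-1.1]],[[-360,100,0],[0,0,-1.1]]]'
python3 - <<'E'
from h import *
to([.423,.272,.33],-125); print(r.sense()['joints'])
E
```

```text
time_s: 1.15
tcp_pos: [0.5016, -0.2989, 0.4201]
ee_rot: [[-0.139, -0.99, 0.001], [-0.99, 0.139, -0.001], [0.001, -0.001, -1.0]]
wrist_force: [-0.3, -0.1, -0.2]
gripper_width: 0.995
gripper_force: 0.0
time_s: 1.95
tcp_pos: [0.4512, 0.0715, 0.419]
ee_rot: [[0.821, -0.571, -0.0], [-0.571, -0.821, -0.002], [0.001, 0.002, -1.0]]
wrist_force: [0.3, 0.3, -0.4]
gripper_width: 1.001
gripper_force: 0.0
[-137.8 -148.5   88.7] [ 0.0016 -0.0005  0.0027]
[ 2.95174005e+01  1.23567146e+00 -8.29377521e+00  6.69357800e-02
 -8.05379632e+01  2.56263180e+01]
```

```bash
python3 -m pendant '[[[-138,-148,89],[0,0,0]],[[-138,-148,89],[0,0,0]],[[-138,-148,89],[0,0,0]],[[-138,-148,89],[0,0,0]],[[-138,-148,89],[0,0,0]],[[-138,-148,89],[0,0,0]]]'
python3 - <<'E'
from h import *
import pickle
c=cap('wrist','w1.png'); pickle.dump(c,open('w1.pkl','wb'))
E
```

```text
time_s: 2.55
tcp_pos: [0.4241, 0.2708, 0.3275]
ee_rot: [[0.819, -0.574, -0.003], [-0.574, -0.819, -0.006], [0.001, 0.006, -1.0]]
wrist_force: [-0.4, -0.4, -0.7]
gripper_width: 0.999
gripper_force: 0.0
```

View pics/w1.png

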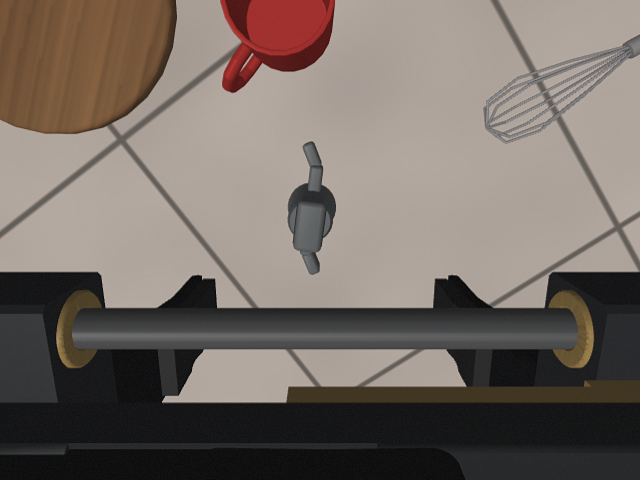

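The blade's grip top is seen with corners about (300,201), (327,203), (322,250), (294,248).

Run:
```python
from h import *
import pickle
c=pickle.load(open('w1.pkl','rb'))
im=c['frame'][130:290,250:380,::-1]
q=[back(c,u,v,.096) for u,v in[(300,201),(327,203),(322,250),(294,248)]]
m=np.mean(q,0); print(m)
for i in range(4): d=q[(i+1)%4]-q[i]; print(np.linalg.norm(d)*1e3,np.degrees(np.arctan2(d[1],d[0])))
for u,v in[(309,146),(313,270)]: print(back(c,u,v,.03))
d=back(c,309,146,.033)-back(c,313,270,.033); print(np.linalg.norm(d),np.degrees(np.arctan2(d[1],d[0])))
def draw(im,x,y,yaw,k,o):
    a=np.radians(yaw);B=np.array([[np.cos(a),-np.sin(a)],[np.sin(a),np.cos(a)]])
    for z in(.096,.068):
        P=np.array([[.02,.011],[.02,-.011],[-.02,-.011],[-.02,.011]])@B.T+[x,y]
        p=(proj(c,np.c_[P,np.full(4,z)])-o+.5)*k
        cv2.polylines(im,[p.astype(int)],1,(0,255,0) if z>.09 else (0,200,255),1)
    t=np.linspace(0,6.28,40); p=(proj(c,np.c_[x+.0235*np.cos(t),y+.0235*np.sin(t),0*t])-o+.5)*k
    cv2.polylines(im,[p.astype(int)],1,(255,0,0),1)
a=cv2.resize(im,None,fx=3,fy=3,interpolation=cv2.INTER_CUBIC);b=a.copy()
d=(q[0]+q[1]-q[2]-q[3]); yaw=np.degrees(np.arctan2(d[1],d[0])); print(yaw)
draw(b,m[0],m[1],yaw,3,np.array([250,130]))
cv2.imwrite('pics/w1o.png',np.hstack([a,b]))
```

```text
[0.4247054  0.28024659 0.096     ]
20.439212598909126 -129.39812555625446
37.10500056154198 139.0208586747928
21.778259623909065 50.59200908661102
37.16231472590155 -43.04346488039198
[0.47308273 0.24953988 0.03      ]
[0.3774753  0.31323075 0.03      ]
0.11399523137568962 -33.67038964312191
-42.01209973708962
```

View pics/w1o.png

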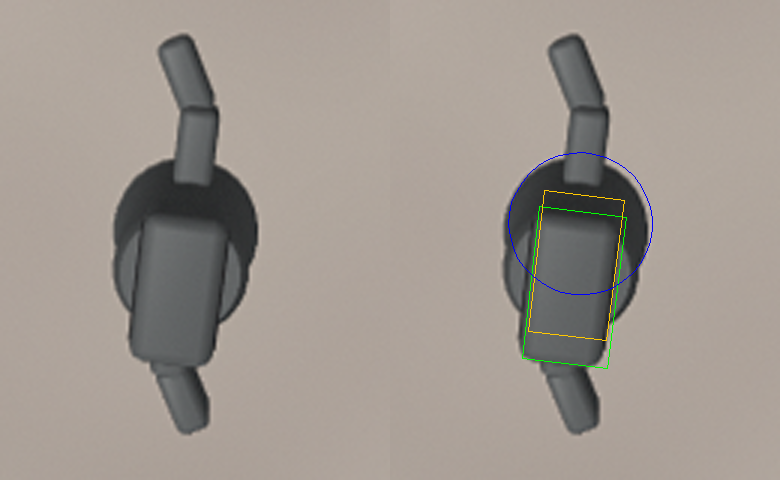

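Overlaid on the image, the grip matches to within about 1.5 mm: centre (0.4255, 0.281), blade x at about -41 deg. The next step is to move over it.

Run:
```python
from h import *
T,p=to([.4255,.2812,.25],-131)
to([.4255,.2812,.147],-131,T,p)
```

```text
[ -5.9 -10.1  78.7] [ 0.0047 -0.0015  0.1028]
[  0.   0. 103.] [0. 0. 0.]
```

```bash
python3 -m pendant '[[[-3,-5,40],[0.0047,-0.0015,0.1]],[[-6,-10,78],[0.0047,-0.0015,0.103]],[[-6,-10,78],[0.0047,-0.0015,0.103]],[[-6,-10,78],[0.0047,-0.0015,0.103]]]'
python3 - <<'E'
from h import *
to([.4255,.2812,.147],-131)
c=cap('wrist','w2.png')
E
```

```text
time_s: 3.0
tcp_pos: [0.4266, 0.2809, 0.2533]
ee_rot: [[0.754, -0.657, 0.003], [-0.657, -0.754, 0.002], [0.001, -0.004, -1.0]]
wrist_force: [0.1, 0.2, 0.5]
gripper_width: 1.0
gripper_force: 0.0
[ -1.1   0.9 106.3] [-0.0039 -0.001  -0.0012]
```

View pics/w2.png

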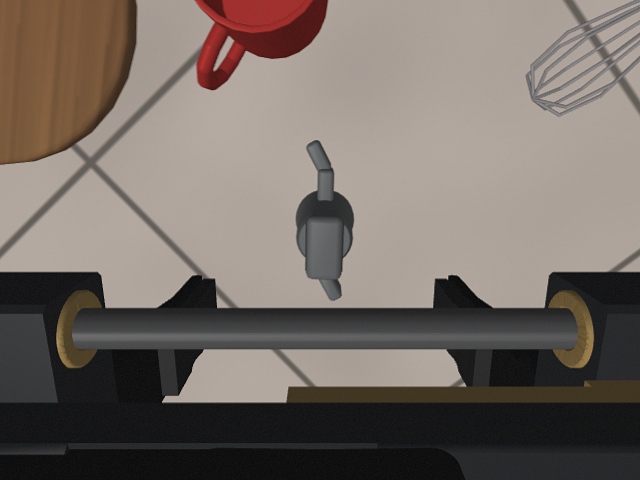

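The grip now stands upright in the picture, centred on column 324 (= cx), so the tool is aligned. Descend and grasp.

```bash
python3 -m pendant '[[[0,0,35],[-0.003,-0.001,0]],[[-1,1,70],[-0.003,-0.001,0]],[[-1,1,95],[-0.003,-0.001,0]],[[-1,1,106],[-0.003,-0.001,0]],[[-1,1,106],[-0.003,-0.001,0]],[[-1,1,106],[-0.003,-0.001,0]]]'
python3 -m pendant '[[[0,0,0],[0,0,0]],[[0,0,0],[0,0,0]],[[0,0,0],[0,0,0]],[[0,0,0],[0,0,0]],[[0,0,0],[0,0,0]],[[0,0,0],[0,0,0]],[[0,0,0],[0,0,0]],[[0,0,0],[0,0,0]]]' 0
```

```text
time_s: 3.65
tcp_pos: [0.4256, 0.2832, 0.1483]
ee_rot: [[0.755, -0.656, 0.003], [-0.656, -0.755, 0.004], [-0.001, -0.005, -1.0]]
wrist_force: [-0.5, 0.0, -0.5]
gripper_width: 0.999
gripper_force: 0.0
time_s: 4.45
tcp_pos: [0.4245, 0.2824, 0.1462]
ee_rot: [[0.755, -0.656, -0.0], [-0.656, -0.755, 0.001], [-0.001, -0.001, -1.0]]
wrist_force: [-0.1, -0.8, -0.7]
gripper_width: 0.358
gripper_force: 0.0
```

```bash
python3 -m pendant '[[[0,0,0],[0,0,0]],[[0,0,0],[0,0,0]],[[0,0,0],[0,0,0]],[[0,0,0],[0,0,0]],[[0,0,0],[0,0,0]]]'
python3 -m pendant '[[[0,0,-10],[0,0,0]],[[0,0,-30],[0,0,0]],[[0,0,-70],[0,0,0]],[[0,0,-110],[0,0,0]],[[0,0,-150],[0,0,0]],[[0,0,-190],[0,0,0]],[[0,0,-220],[0,0,0]],[[0,0,-230],[0,0,0]],[[0,0,-230],[0,0,0]]]'
python3 - <<'E'
from h import *
to([.56,.13,.40],176) # see drive from here
to([.585,.0,.40],-131)
E
```

```text
time_s: 4.95
tcp_pos: [0.4245, 0.2825, 0.1462]
ee_rot: [[0.755, -0.656, -0.0], [-0.656, -0.755, 0.002], [-0.001, -0.001, -1.0]]
wrist_force: [0.6, 0.4, -1.4]
gripper_width: 0.25
gripper_force: 29.8
time_s: 5.85
tcp_pos: [0.4244, 0.282, 0.3773]
ee_rot: [[0.754, -0.656, 0.001], [-0.656, -0.754, 0.004], [-0.002, -0.003, -1.0]]
wrist_force: [-0.0, 0.4, -2.6]
gripper_width: 0.253
gripper_force: 29.8
[202.   25.7 -23.1] [-0.0024  0.0032  0.9247]
[306.2 107.3 -23.5] [-0.0034  0.0017 -0.0004]
```

```bash
python3 - <<'E'
from h import *
to([.517,.039,.385],-131)
E
python3 -m pendant '[[[20,6,-8],[0,0,0]],[[60,20,-8],[0,0,0]],[[105,35,-8],[0,0,0]],[[150,50,-8],[0,0,0]],[[190,67,-8],[0,0,0]],[[215,76,-8],[0,0,0]],[[228,80,-8],[0,0,0]],[[230,81,-8],[0,0,0]],[[230,81,-8],[0,0,0]]]'
python3 - <<'E'
from h import *
import pickle
c=cap('wrist','w3.png'); pickle.dump(c,open('w3.pkl','wb'))
p=proj(c,[.584,-.02,.154])[0]; print(p)
x,y=int(p[0]),int(p[1]); y0=max(0,y-60);x0=x-60
z=cv2.resize(c['frame'][y0:y0+120,x0:x0+120,::-1],(480,480),interpolation=cv2.INTER_CUBIC)
f=cv2.resize(c['frame'][:,:,::-1],(320,240)); f=np.vstack([f,np.zeros((240,320,3),np.uint8)])
cv2.imwrite('pics/w3c.png',np.hstack([z,f])); print(x0,y0)
E
```

```text
[229.3 122.6  -8.5] [-0.0034  0.0017 -0.0004]
time_s: 6.75
tcp_pos: [0.5445, 0.0703, 0.3826]
ee_rot: [[0.754, -0.656, -0.003], [-0.656, -0.754, 0.001], [-0.003, 0.001, -1.0]]
wrist_force: [-0.3, 0.8, -2.0]
gripper_width: 0.255
gripper_force: 29.8
[382.72490403  95.66463967]
322 35
```

View pics/w3c.png

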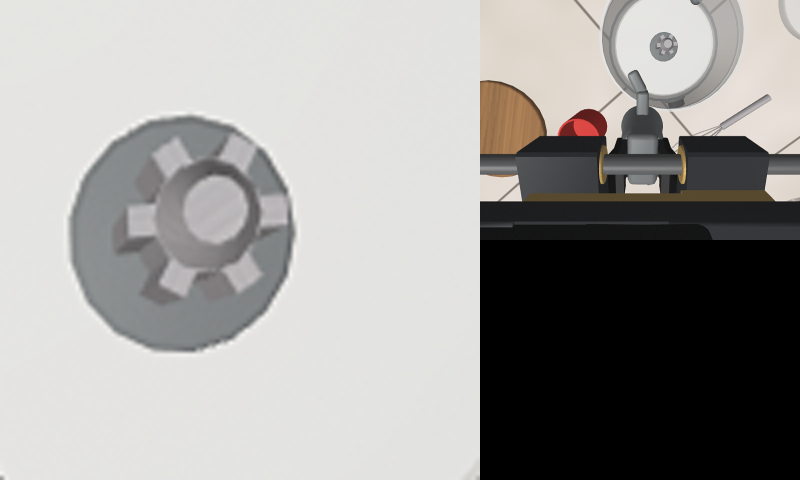

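The drive is clearly seen. The six tooth ends lie in the 4x crop at (170,150), (240,150), (277,214), (246,276), (178,278) and (140,220), and the nose face is at (216,209).

Run:
```python
from h import *
import pickle
c=pickle.load(open('w3.pkl','rb'))
f=lambda u,v,z: back(c,322+(u+.5)/4-.5,35+(v+.5)/4-.5,z)
q=np.array([f(u,v,.154) for u,v in[(170,150),(240,150),(277,214),(246,276),(178,278),(140,220)]])
m=q.mean(0); d=q-m; print(m, np.linalg.norm(d,axis=1)*1e3)
a=np.degrees(np.arctan2(d[:,1],d[:,0])); print(a,a%60)
print('tooth phase', (np.degrees(np.angle(np.mean(np.exp(6j*np.radians(a))))))/6%60)
print('tip',f(216,209,.166), 'floor disc', f(182,234,.106))
# bowl floor centre via top cam tip
s=r.sense(); print(s['tcp_pos'],s['ee_rot'])
# blade paddle check in hand:
```

```text
[ 0.5919101  -0.01831445  0.154     ] [12.80542995 11.90490719 12.01628152 12.34983864 11.73105701 12.03728525]
[  -7.85327969  -66.76894571 -130.18469182  173.10110959  113.21026967
   52.92882432] [52.14672031 53.23105429 49.81530818 53.10110959 53.21026967 52.92882432]
tooth phase 52.410390381092476
tip [ 0.591956   -0.01825242  0.166     ] floor disc [ 0.5921034  -0.01847432  0.106     ]
[0.54448162 0.07076884 0.38305012] [[ 7.55075672e-01 -6.55634483e-01 -2.03837276e-03]
 [-6.55633094e-01 -7.55078366e-01  1.38099776e-03]
 [-2.44456093e-03  2.93666831e-04 -9.99996969e-01]]
```

Drive axis at (0.592, -0.018). The heights agree with each other, and the tooth phase is 52.5 deg, so blade x has to go to -67.5 deg (tool y to -157.5). I'll go above it, then down to just over the nose.

Run:
```python
from h import *
T,p=to([.5916,-.0174,.380],-157.5)
to([.5916,-.0174,.325],-157.5,T,p)
```

```text
[93.4 35.7  2.8] [0.0009 0.0023 0.4631]
[ 0.  0. 55.] [0. 0. 0.]
```

```bash
python3 -m pendant '[[[15,6,0],[0,0,0.1]],[[40,15,0],[0.001,0.002,0.22]],[[65,25,2],[0.001,0.002,0.34]],[[85,33,3],[0.001,0.002,0.44]],[[93,36,3],[0.001,0.002,0.463]],[[93.4,35.7,3],[0.001,0.002,0.463]],[[93.4,35.7,3],[0.001,0.002,0.463]],[[93.4,35.7,3],[0.001,0.002,0.463]],[[93.4,35.7,3],[0.001,0.002,0.463]]]'
python3 - <<'E'
from h import *
to([.5916,-.0174,.325],-157.5); print(r.sense()['wrist_force'],r.sense()['moment'])
E
```

```text
time_s: 7.7
tcp_pos: [0.5917, -0.0173, 0.3811]
ee_rot: [[0.384, -0.923, 0.002], [-0.923, -0.384, 0.001], [0.0, -0.002, -1.0]]
wrist_force: [0.6, -0.4, -1.4]
gripper_width: 0.247
gripper_force: 29.8
[-0.   0.3 56.1] [-0.0022 -0.0002  0.0011]
[ 0.60625039 -0.43714346 -1.43310349] [-0.01590566  0.14879622  0.00800842]
```

```bash
python3 -m pendant '[[[0,0,15],[-0.002,0,0.001]],[[0,0,35],[-0.002,0,0.001]],[[0,0,50],[-0.002,0,0.001]],[[0,0,58],[-0.002,0,0.001]],[[0,0,63],[-0.002,0,0.001]],[[0,0,68],[-0.002,0,0.001]],[[0,0,72],[-0.002,0,0.001]],[[0,0,75],[-0.002,0,0.001]],[[0,0,75],[-0.002,0,0.001]],[[0,0,75],[-0.002,0,0.001]]]'
python3 -m pendant '[[[0,0,2],[0,0,0]],[[0,0,4],[0,0,0]],[[0,0,6],[0,0,0]],[[0,0,7],[0,0,0]],[[0,0,8],[0,0,0]],[[0,0,8],[0,0,0]]]'
python3 -c "
from h import *
s=r.sense(); print(s['wrist_force'],s['moment'])"
```

```text
time_s: 8.7
tcp_pos: [0.5923, -0.0182, 0.3061]
ee_rot: [[0.381, -0.925, 0.0], [-0.925, -0.381, -0.0], [0.0, -0.0, -1.0]]
wrist_force: [0.0, -0.4, -1.9]
gripper_width: 0.252
gripper_force: 29.8
time_s: 9.3
tcp_pos: [0.5921, -0.0182, 0.2976]
ee_rot: [[0.381, -0.925, -0.0], [-0.925, -0.381, -0.0], [0.0, 0.001, -1.0]]
wrist_force: [-0.3, 0.4, -1.7]
gripper_width: 0.251
gripper_force: 29.8
[-0.28081396  0.37851079 -1.70521662] [0.00890211 0.06348422 0.05322387]
```

```bash
python3 -m pendant '[[[0,0,1],[0,0,0]],[[0,0,2],[0,0,0]],[[0,0,3],[0,0,0]],[[0,0,4],[0,0,0]],[[0,0,4],[0,0,0]]]'
python3 -m pendant '[[[0,0,1],[0,0,0]],[[0,0,2],[0,0,0]],[[0,0,3],[0,0,0]],[[0,0,4],[0,0,0]],[[0,0,4],[0,0,0]]]'
python3 -c "
from h import *
s=r.sense(); print(s['wrist_force'],s['moment'])"
```

```text
time_s: 9.8
tcp_pos: [0.5921, -0.0182, 0.2936]
ee_rot: [[0.381, -0.925, -0.001], [-0.925, -0.381, -0.0], [0.0, 0.001, -1.0]]
wrist_force: [0.1, -0.1, -2.0]
gripper_width: 0.254
gripper_force: 29.8
time_s: 10.3
tcp_pos: [0.592, -0.0182, 0.2896]
ee_rot: [[0.381, -0.925, -0.001], [-0.925, -0.381, -0.0], [0.0, 0.001, -1.0]]
wrist_force: [0.4, 0.0, -2.4]
gripper_width: 0.246
gripper_force: 29.8
[ 0.42612194  0.01714908 -2.43956653] [ 0.02410015  0.08431917 -0.02323399]
```

There is no contact force and the foot is already 11 mm below the tooth ends, so it has meshed. I'll lower it on with a slight rocking motion.

```bash
python3 -m pendant '[[[0,0,3],[0,0,0.02]],[[0,0,7],[0,0,0.03]],[[0,0,11],[0,0,0]],[[0,0,15],[0,0,-0.02]],[[0,0,19],[0,0,-0.03]],[[0,0,23],[0,0,0]],[[0,0,27],[0,0,0.02]],[[0,0,30],[0,0,0]],[[0,0,32],[0,0,0]],[[0,0,32],[0,0,0]]]'
python3 -m pendant '[[[0,0,1],[0,0,0]],[[0,0,2],[0,0,0]],[[0,0,3],[0,0,0]],[[0,0,3],[0,0,0]],[[0,0,3],[0,0,0]]]'
python3 -c "
from h import *
s=r.sense(); print(s['wrist_force'],s['moment'])"
```

```text
time_s: 11.3
tcp_pos: [0.592, -0.0182, 0.2574]
ee_rot: [[0.381, -0.924, -0.001], [-0.924, -0.381, -0.0], [0.0, 0.001, -1.0]]
wrist_force: [-0.1, 0.0, -2.2]
gripper_width: 0.246
gripper_force: 29.8
time_s: 11.8
tcp_pos: [0.5921, -0.0182, 0.2548]
ee_rot: [[0.381, -0.925, -0.0], [-0.925, -0.381, -0.0], [0.0, 0.0, -1.0]]
wrist_force: [0.1, 0.6, -2.4]
gripper_width: 0.252
gripper_force: 29.8
[ 0.09713076  0.60517343 -2.35507233] [-0.00217328  0.1356255   0.00654554]
```

```bash
python3 -m pendant '[[[0,0,0.5],[0,0,0]],[[0,0,1],[0,0,0]],[[0,0,1.5],[0,0,0]],[[0,0,2],[0,0,0]],[[0,0,2],[0,0,0]]]'
python3 -m pendant '[[[0,0,0.4],[0,0,0]],[[0,0,0.8],[0,0,0]],[[0,0,0.8],[0,0,0]]]'
```

```text
time_s: 12.3
tcp_pos: [0.5921, -0.0182, 0.2527]
ee_rot: [[0.381, -0.925, -0.0], [-0.925, -0.381, -0.0], [0.0, 0.001, -1.0]]
wrist_force: [-0.5, -0.0, -1.0]
gripper_width: 0.252
gripper_force: 29.8
time_s: 12.6
tcp_pos: [0.5922, -0.0182, 0.2522]
ee_rot: [[0.381, -0.925, 0.0], [-0.925, -0.381, -0.0], [0.0, 0.0, -1.0]]
wrist_force: [-1.0, 0.4, 0.5]
gripper_width: 0.254
gripper_force: 29.8
```

```bash
python3 -m pendant '[[[0,0,0.5],[0,0,0]],[[0,0,0.5],[0,0,0]]]'
python3 -m pendant '[[[0,0,-0.5],[0,0,0]],[[0,0,-0.5],[0,0,0]],[[0,0,-0.5],[0,0,0]],[[0,0,-0.5],[0,0,0]],[[0,0,-0.5],[0,0,0]],[[0,0,-0.5],[0,0,0]]]' 0.6
python3 -c "
from h import *
to([.592,-.0182,.40],-157.5)"
```

```text
time_s: 12.8
tcp_pos: [0.5923, -0.0183, 0.2522]
ee_rot: [[0.381, -0.924, 0.001], [-0.924, -0.381, -0.001], [0.001, -0.0, -1.0]]
wrist_force: [-0.9, -0.4, 2.4]
gripper_width: 0.248
gripper_force: 29.8
time_s: 13.4
tcp_pos: [0.5921, -0.0182, 0.2519]
ee_rot: [[0.381, -0.925, -0.0], [-0.925, -0.381, -0.0], [0.0, 0.0, -1.0]]
wrist_force: [-0.2, -0.2, 0.8]
gripper_width: 0.589
gripper_force: 0.0
[  -0.     0.2 -148.1] [ 0.0004 -0.0002 -0.0017]
```

The blade is home: the weight transferred at exactly the expected height. Next, retract up and go to look at the lid.

```bash
python3 -m pendant '[[[0,0,-15],[0,0,0]],[[0,0,-45],[0,0,0]],[[0,0,-90],[0,0,0]],[[0,0,-130],[0,0,0]],[[0,0,-160],[0,0,0]],[[0,0,-170],[0,0,0]],[[0,0,-170],[0,0,0]]]' 1
python3 - <<'E'
from h import *
c=cap('wrist'); print(r.sense()['joints'])
cv2.imwrite('pics/w4.png',c['frame'][:,:,::-1])
to([.495,-.342,.34],72)
E
```

```text
time_s: 14.1
tcp_pos: [0.5924, -0.0181, 0.4233]
ee_rot: [[0.381, -0.925, 0.003], [-0.925, -0.381, 0.001], [0.001, -0.003, -1.0]]
wrist_force: [0.3, -0.1, -0.4]
gripper_width: 0.996
gripper_force: 0.0
[ 1.38990617e+01  1.55298983e+01  9.17257721e+00 -3.22097239e-02
 -8.36866668e+01  8.50413213e+00]
[262.7 213.   81.3] [ 1.1000e-03 -4.0000e-04  2.2759e+00]
```

```bash
python3 -m pendant '[[[30,24,0],[0.001,0,0.14]],[[65,52,0],[0.001,0,0.28]],[[100,80,0],[0.001,0,0.43]],[[130,106,0],[0.001,0,0.57]],[[160,130,10],[0.001,0,0.71]],[[190,154,20],[0.001,0,0.85]],[[220,178,30],[0.001,0,0.99]],[[250,200,50],[0.001,0,1.13]],[[262,212,60],[0.001,0,1.28]],[[263,213,80],[0.001,0,1.42]]]'
python3 -m pendant '[[[0,0,0],[0,0,0.14]],[[0,0,0],[0,0,0.28]],[[0,0,0],[0,0,0.43]],[[0,0,0],[0,0,0.57]],[[0,0,0],[0,0,0.71]],[[0,0,0],[0,0,0.84]],[[0,0,0],[0,0,0.856]],[[0,0,0],[0,0,0.856]]]'
python3 - <<'E'
from h import *
import pickle
c=cap('wrist'); pickle.dump(c,open('w5.pkl','wb'))
p=proj(c,[.495,-.342,.088])[0]; print(p)
a=cv2.imread('pics/w4.png')
f=cv2.resize(c['frame'][:,:,::-1],None,fx=.75,fy=.75,interpolation=cv2.INTER_AREA)
x,y=p.astype(int); k=c['frame'][max(0,y-70):y+70,max(0,x-80):x+80,::-1]; print(max(0,x-80),max(0,y-70),k.shape)
k=cv2.resize(k,(480,420),interpolation=cv2.INTER_CUBIC)
a2=cv2.resize(a,(320,240)); g=cv2.resize(c['frame'][:,:,::-1],(320,180+0))
R_=np.vstack([a2,g]); cv2.imwrite('pics/w5.png',np.hstack([k,R_]))
print(r.sense()['tcp_pos'],r.sense()['joints'])
E
```

```text
time_s: 15.15
tcp_pos: [0.494, -0.3445, 0.3395]
ee_rot: [[-0.862, -0.508, -0.002], [-0.508, 0.862, 0.0], [0.002, 0.001, -1.0]]
wrist_force: [-0.3, 0.5, 0.2]
gripper_width: 0.997
gripper_force: 0.0
time_s: 15.95
tcp_pos: [0.495, -0.3423, 0.3403]
ee_rot: [[-0.952, 0.307, -0.002], [0.307, 0.952, 0.001], [0.002, 0.0, -1.0]]
wrist_force: [0.3, 0.1, -0.4]
gripper_width: 0.997
gripper_force: 0.0
[326.14541927 214.75166848]
246 144 (140, 160, 3)
[ 0.49515596 -0.34231264  0.34075901] [-1.92604428e+01  1.81855950e+01  1.68865924e+00  4.92973281e-03
 -7.35964339e+01 -8.86207410e+01]
```

View pics/w5.png

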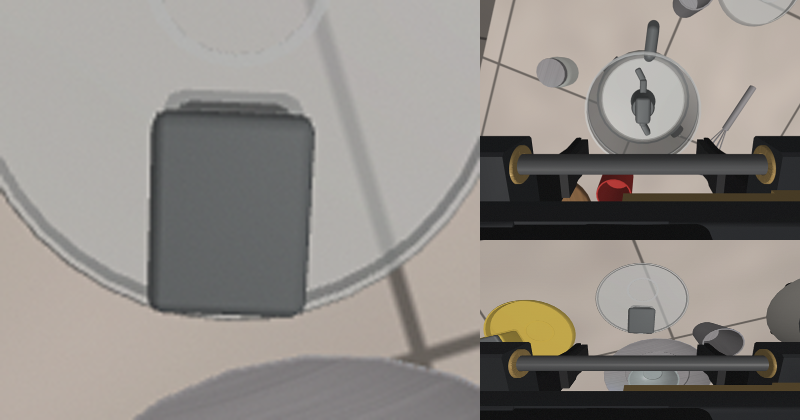

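The blade stands in the bowl (upper right). The lid's pusher top has corners at about (152,112), (314,118), (304,316) and (149,310) in the 3x crop.

Run:
```python
from h import *
import pickle
c=pickle.load(open('w5.pkl','rb'))
q=np.array([back(c,246+u/3,144+v/3,.088) for u,v in[(152,112),(314,118),(304,316),(149,310)]])
m=q.mean(0); print('chute',m)
for i in range(4): d=q[(i+1)%4]-q[i]; print(np.linalg.norm(d)*1e3,np.degrees(np.arctan2(d[1],d[0])))
# lid outline, fit to visible rim via plausible candidates: score edge strength
g=cv2.cvtColor(c['frame'],cv2.COLOR_RGB2GRAY).astype(np.float32)
e=cv2.magnitude(cv2.Sobel(g,cv2.CV_32F,1,0),cv2.Sobel(g,cv2.CV_32F,0,1)); e=cv2.GaussianBlur(np.minimum(e,200),(0,0),1)
t=np.linspace(0,2*np.pi,360)
best=[]
for x in np.arange(.43,.48,.001):
  for y in np.arange(-.355,-.30,.001):
    s=0
    for z in(.018,):
      p=proj(c,np.c_[x+.0895*np.cos(t),y+.0895*np.sin(t),0*t+z]).astype(np.float32)
      v=cv2.remap(e,p[:,:1].copy(),p[:,1:].copy(),1); ok=(p[:,1]<300)&(p[:,1]>0); s+=v[ok,0].mean()
    best.append((s,x,y))
best.sort(); print(best[-4:]); x,y=best[-1][1:]; print(np.degrees(np.arctan2(m[1]-y,m[0]-x)),np.hypot(m[1]-y,m[0]-x))
```

```text
chute [ 0.49505987 -0.34505613  0.088     ]
42.95577795631603 70.0102327553768
54.50679748127497 -19.926905170965302
42.6892149398864 -110.16775417714638
54.37513331954496 160.35434702982465
[(np.float32(71.5443), np.float64(0.459), np.float64(-0.33099999999999996)), (np.float32(72.02827), np.float64(0.459), np.float64(-0.32999999999999996)), (np.float32(72.38391), np.float64(0.458), np.float64(-0.33099999999999996)), (np.float32(72.88558), np.float64(0.458), np.float64(-0.32999999999999996))]
-22.110187755923008 0.040001508613558064
```

```bash
python3 - <<'E'
from h import *
to([.495,-.345,.128],70)
E
python3 -m pendant '[[[-1,-3,40],[0,0,0.03]],[[-1,-3,85],[0,0.001,0.035]],[[-1,-3,130],[0,0.001,0.035]],[[-1,-3,170],[0,0.001,0.035]],[[-1,-3,200],[0,0.001,0.035]],[[-1,-3,212],[0,0.001,0.035]],[[-1,-3,212],[0,0.001,0.035]],[[-1,-3,212],[0,0.001,0.035]]]'
python3 -m pendant '[[[0,0,0],[0,0,0]],[[0,0,0],[0,0,0]],[[0,0,0],[0,0,0]],[[0,0,0],[0,0,0]],[[0,0,0],[0,0,0]],[[0,0,0],[0,0,0]],[[0,0,0],[0,0,0]],[[0,0,0],[0,0,0]],[[0,0,0],[0,0,0]],[[0,0,0],[0,0,0]]]' 0
```

```text
[ -1.   -2.6 212.8] [-0.0001 -0.0016  0.037 ]
time_s: 16.8
tcp_pos: [0.4965, -0.3463, 0.1314]
ee_rot: [[-0.94, 0.341, 0.002], [0.341, 0.94, -0.002], [-0.002, -0.001, -1.0]]
wrist_force: [-0.1, 0.0, 0.4]
gripper_width: 0.997
gripper_force: 0.0
time_s: 17.8
tcp_pos: [0.4957, -0.3457, 0.1302]
ee_rot: [[-0.94, 0.342, -0.0], [0.342, 0.94, -0.0], [0.0, -0.0, -1.0]]
wrist_force: [0.5, 1.6, 1.5]
gripper_width: 0.503
gripper_force: 30.0
```

The grip is good (43.8 mm across). Before moving on, I'll check the bowl and lid centres against the first top image to find any wrist-camera offset.

```bash
cat >> h.py <<'E'
from scipy.optimize import minimize
def fit(c,x0,circ,span=.008,mask=None):
    g=cv2.cvtColor(c['frame'],cv2.COLOR_RGB2GRAY).astype(np.float32)
    e=cv2.magnitude(cv2.Sobel(g,cv2.CV_32F,1,0),cv2.Sobel(g,cv2.CV_32F,0,1)); e=cv2.GaussianBlur(np.minimum(e,120),(0,0),.8)
    t=np.linspace(0,2*np.pi,360)
    def s(x,y):
        o=0
        for rad,z in circ:
            p=proj(c,np.c_[x+rad*np.cos(t),y+rad*np.sin(t),0*t+z]).astype(np.float32)
            ok=(p[:,0]>1)&(p[:,0]<638)&(p[:,1]>1)&(p[:,1]<478)
            if mask is not None: ok&=mask(p)
            if ok.sum()<60: return 0
            o+=cv2.remap(e,p[ok,:1].copy(),p[ok,1:].copy(),1).mean()
        return o
    G=np.arange(-span,span+1e-9,.0005); S=np.array([[s(x0[0]+a,x0[1]+b) for b in G] for a in G])
    i,j=np.unravel_index(S.argmax(),S.shape); return np.round([x0[0]+G[i],x0[1]+G[j],S.max(),np.median(S)],4)
E
python3 - <<'E'
from h import *
import pickle
t=pickle.load(open('c0.pkl','rb')); w3=pickle.load(open('w3.pkl','rb')); w5=pickle.load(open('w5.pkl','rb'))
for nm,c in(('top',t['top']),('side',t['side'])):
    for rad,z in((.0895,.018),(.0895,.0)): print(nm,'lid',rad,z,fit(c,(.458,-.33),[(rad,z)]))
    for rad,z in((.084,.212),(.08,.212),(.08,.106),(.099,.1)): print(nm,'bowl',rad,z,fit(c,(.592,-.0183),[(rad,z)]))
m=lambda p:p[:,1]<250
for rad,z in((.0895,.018),(.0895,.0)): print('w5 lid',fit(w5,(.458,-.33),[(rad,z)],mask=m))
m=lambda p:p[:,1]<150
for rad,z in((.084,.212),(.08,.212),(.08,.106),(.099,.1)): print('w3 bowl',rad,z,fit(w3,(.592,-.0183),[(rad,z)],mask=m))
E
```

```text
top lid 0.0895 0.018 [ 0.4585 -0.3305 42.7317 37.7828]
top lid 0.0895 0.0 [ 0.46   -0.3335 44.6758 39.9885]
top bowl 0.084 0.212 [ 5.87000e-01 -1.88000e-02  8.86290e+01  6.55637e+01]
top bowl 0.08 0.212 [ 5.91000e-01 -1.73000e-02  8.33995e+01  6.74072e+01]
top bowl 0.08 0.106 [ 5.89500e-01 -1.93000e-02  9.14112e+01  7.78557e+01]
top bowl 0.099 0.1 [ 5.90500e-01 -1.68000e-02  7.52791e+01  6.27773e+01]
side lid 0.0895 0.018 [ 0.4605 -0.331  64.5031 58.8627]
side lid 0.0895 0.0 [ 0.461  -0.334  74.2958 56.1562]
side bowl 0.084 0.212 [ 5.93000e-01 -1.88000e-02  6.66098e+01  5.63573e+01]
side bowl 0.08 0.212 [ 5.96500e-01 -2.08000e-02  6.01424e+01  4.98056e+01]
side bowl 0.08 0.106 [ 5.92500e-01 -1.83000e-02  8.35707e+01  7.58749e+01]
side bowl 0.099 0.1 [ 5.89000e-01 -2.63000e-02  7.24571e+01  5.51548e+01]
w5 lid [ 0.4585 -0.3315 60.5977 47.8646]
w5 lid [ 0.4595 -0.3335 99.7859 47.1523]
w3 bowl 0.084 0.212 [ 5.89000e-01 -2.03000e-02  5.33279e+01  2.21343e+01]
w3 bowl 0.08 0.212 [ 5.91500e-01 -1.83000e-02  7.41402e+01  2.87224e+01]
w3 bowl 0.08 0.106 [ 5.90500e-01 -2.08000e-02  7.72895e+01  3.75985e+01]
w3 bowl 0.099 0.1 [ 6.00000e-01 -2.28000e-02  5.06879e+01  1.66907e+01]
```

All three cameras put the lid at (0.460, -0.3335) and the bowl axis near (0.591, -0.0185), so the wrist camera is sound. Lift the lid straight up.

```bash
python3 -m pendant '[[[0,0,-5],[0,0,0]],[[0,0,-20],[0,0,0]],[[0,0,-50],[0,0,0]],[[0,0,-90],[0,0,0]],[[0,0,-130],[0,0,0]],[[0,0,-170],[0,0,0]],[[0,0,-210],[0,0,0]],[[0,0,-245],[0,0,0]],[[0,0,-265],[0,0,0]],[[0,0,-270],[0,0,0]]]'
python3 - <<'E'
from h import *
to([.630,-.0185,.40],90); print(r.sense()['joints'],r.sense()['moment'])
E
```

```text
time_s: 18.8
tcp_pos: [0.4958, -0.3461, 0.4029]
ee_rot: [[-0.94, 0.342, 0.004], [0.342, 0.94, -0.002], [-0.005, -0.001, -1.0]]
wrist_force: [0.0, -0.8, -2.8]
gripper_width: 0.505
gripper_force: 30.0
[-14.  353.7   2.6] [-0.0018  0.0045 -0.3492]
[-1.95669688e+01  1.69460330e+01  8.56767995e+00  5.75921341e-02
 -8.13544859e+01 -9.04487762e+01] [-0.07673026 -0.03940052 -0.01184106]
```

```bash
python3 -m pendant '[[[0,10,0],[-0.001,0.002,-0.01]],[[-2,35,0],[-0.002,0.004,-0.04]],[[-4,75,0],[-0.002,0.004,-0.08]],[[-6,120,0],[-0.002,0.004,-0.13]],[[-8,165,0],[-0.002,0.004,-0.18]],[[-10,210,0],[-0.002,0.004,-0.22]],[[-12,255,0],[-0.002,0.004,-0.27]],[[-13,300,0],[-0.002,0.004,-0.31]],[[-14,335,2],[-0.002,0.004,-0.34]],[[-14,350,3],[-0.002,0.004,-0.349]]]'
python3 -m pendant '[[[0,3.7,0],[0,0,0]],[[0,3.7,0],[0,0,0]],[[0,3.7,0],[0,0,0]],[[0,3.7,0],[0,0,0]]]'
python3 - <<'E'
from h import *
import pickle
cs={n:cap(n) for n in('top','side','wrist')}; pickle.dump(cs,open('c6.pkl','wb'))
s=r.sense(); z0=s['tcp_pos'][2]-.1302; x0=s['tcp_pos'][:2]+s['ee_rot'][:2,0]*.0385; print(s['tcp_pos'],x0,z0)
for n,c in cs.items():
    for z in(z0,z0+.018): print(n,'lid',round(z-z0,3),fit(c,x0,[(.0895,z)],mask=(lambda p:p[:,1]<260) if n=='wrist' else None))
f=[cv2.resize(cs[n]['frame'][:,:,::-1],(400,300)) for n in('wrist','side')]
cv2.imwrite('pics/w6.png',np.hstack(f))
E
```

```text
time_s: 19.8
tcp_pos: [0.6289, -0.0179, 0.3933]
ee_rot: [[-1.0, -0.004, -0.01], [-0.004, 1.0, 0.003], [0.01, 0.003, -1.0]]
wrist_force: [0.5, -0.0, -3.5]
gripper_width: 0.507
gripper_force: 30.0
time_s: 20.2
tcp_pos: [0.6282, -0.0192, 0.3972]
ee_rot: [[-1.0, 0.002, -0.004], [0.002, 1.0, 0.002], [0.004, 0.002, -1.0]]
wrist_force: [-0.4, -0.6, -1.5]
gripper_width: 0.505
gripper_force: 30.0
[ 0.62834847 -0.01887205  0.39732944] [ 0.58984874 -0.01881053] 0.267129443591942
top lid 0.0 [ 5.91300e-01 -1.63000e-02  6.26366e+01  5.41097e+01]
top lid 0.018 [ 5.90300e-01 -1.68000e-02  6.18221e+01  5.33317e+01]
side lid 0.0 [ 5.88800e-01 -2.08000e-02  6.27364e+01  5.19172e+01]
side lid 0.018 [ 5.92800e-01 -2.03000e-02  6.93835e+01  6.05979e+01]
wrist lid 0.0 [ 5.88800e-01 -1.63000e-02  7.47075e+01  2.68986e+01]
wrist lid 0.018 [ 5.91300e-01 -2.23000e-02  4.85216e+01  2.63066e+01]
```

View pics/w6.png

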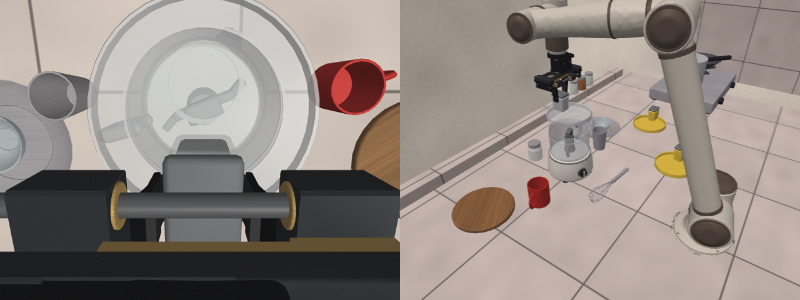

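The wrist view shows the lid held level over the bowl, with the blade visible through it. I'll measure lid against bowl in the same pictures.

Run:
```python
from h import *
import pickle
cs=pickle.load(open('c6.pkl','rb'))
for n,c in cs.items():
    m=(lambda p:p[:,1]<260) if n=='wrist' else None
    for rad,z in((.084,.212),(.08,.212),(.08,.106)): print(n,'bowl',rad,z,fit(c,(.591,-.0185),[(rad,z)],mask=m,span=.01))
c=cs['wrist']; m=lambda p:p[:,1]<240
for rad,z in((.0895,.267),(.0865,.267),(.0895,.285),(.0865,.281)): print('lid',rad,z,fit(c,(.59,-.0185),[(rad,z)],mask=m,span=.01))
print('blade hub',fit(c,(.591,-.0185),[(.019,.178)],mask=m))
```

```text
top bowl 0.084 0.212 [ 5.84000e-01 -1.95000e-02  6.15485e+01  5.05999e+01]
top bowl 0.08 0.212 [ 5.81000e-01 -2.85000e-02  6.48596e+01  4.56954e+01]
top bowl 0.08 0.106 [ 5.85000e-01 -1.80000e-02  6.58605e+01  5.62614e+01]
side bowl 0.084 0.212 [ 5.93000e-01 -1.95000e-02  6.08107e+01  4.93764e+01]
side bowl 0.08 0.212 [ 5.96000e-01 -2.15000e-02  5.83829e+01  4.65338e+01]
side bowl 0.08 0.106 [ 5.92500e-01 -1.85000e-02  8.44175e+01  7.51833e+01]
wrist bowl 0.084 0.212 [ 5.94000e-01 -2.25000e-02  4.48018e+01  1.67092e+01]
wrist bowl 0.08 0.212 [ 5.91500e-01 -1.90000e-02  7.75495e+01  1.66246e+01]
wrist bowl 0.08 0.106 [ 5.92500e-01 -1.80000e-02  4.36841e+01  2.40445e+01]
lid 0.0895 0.267 [ 5.89000e-01 -1.65000e-02  7.62833e+01  2.18307e+01]
lid 0.0865 0.267 [ 5.87500e-01 -1.95000e-02  9.23633e+01  1.99071e+01]
lid 0.0895 0.285 [ 5.90000e-01 -1.95000e-02  5.22547e+01  2.43491e+01]
lid 0.0865 0.281 [ 5.87500e-01 -1.95000e-02  8.86970e+01  2.24807e+01]
blade hub [ 5.86000e-01 -1.90000e-02  5.28361e+01  2.33629e+01]
```

```bash
python3 - <<'E'
from h import *
to([.6312,-.0187,.347],90)
E
python3 -m pendant '[[[-1,0,5],[-0.001,0.002,0]],[[-3,0,15],[-0.002,0.003,0]],[[-3,0,25],[-0.002,0.003,0]],[[-3,0,35],[-0.002,0.003,0]],[[-3,0,43],[-0.002,0.003,0]],[[-3,0,48],[-0.002,0.003,0]],[[-3,0,50],[-0.002,0.003,0]],[[-3,0,50],[-0.002,0.003,0]],[[-3,0,50],[-0.002,0.003,0]]]'
python3 - <<'E'
from h import *
import pickle
to([.6312,-.0187,.343],90)
cs={n:cap(n) for n in('side','wrist')}; pickle.dump(cs,open('c7.pkl','wb')); m=lambda p:p[:,1]<240
z0=r.sense()['tcp_pos'][2]-.1302; c=cs['wrist']; print(z0)
for rad,z in((.0895,z0),(.0865,z0),(.0895,z0+.018),(.0865,z0+.014)): print('lid',rad,z,fit(c,(.591,-.0185),[(rad,z)],mask=m))
for rad,z in((.084,.212),(.08,.212),(.08,.106)): print('bowl',fit(c,(.591,-.0185),[(rad,z)],mask=m))
E
```

```text
[-3.   0.  50.3] [ 0.0025 -0.0034 -0.0016]
time_s: 21.25
tcp_pos: [0.6316, -0.0178, 0.3475]
ee_rot: [[-1.0, 0.0, -0.006], [0.0, 1.0, 0.004], [0.006, 0.004, -1.0]]
wrist_force: [0.6, 0.3, -1.9]
gripper_width: 0.501
gripper_force: 30.0
[ 0.4 -0.9  4.5] [ 0.0043 -0.0058 -0.0001]
0.2173985423608191
lid 0.0895 0.2173985423608191 [ 5.92000e-01 -1.50000e-02  7.52120e+01  3.02989e+01]
lid 0.0865 0.2173985423608191 [ 5.90500e-01 -1.80000e-02  9.13456e+01  3.09718e+01]
lid 0.0895 0.23539854236081909 [ 5.93000e-01 -1.80000e-02  5.74395e+01  2.59607e+01]
lid 0.0865 0.2313985423608191 [ 5.90500e-01 -1.80000e-02  8.98470e+01  2.96301e+01]
bowl [ 5.95500e-01 -2.20000e-02  5.15151e+01  2.92793e+01]
bowl [ 5.91000e-01 -1.85000e-02  6.34368e+01  2.17750e+01]
bowl [ 5.93000e-01 -1.80000e-02  4.69831e+01  1.77653e+01]
```

```bash
python3 -m pendant '[[[0,-0.5,1],[0.004,-0.006,0]],[[0,-0.9,2],[0.004,-0.006,0]],[[0,-0.9,3],[0.004,-0.006,0]],[[0,-0.9,4],[0.004,-0.006,0]],[[0,-0.9,4],[0.004,-0.006,0]]]'
python3 -m pendant '[[[0,0,1],[0,0,0]],[[0,0,2],[0,0,0]],[[0,0,3],[0,0,0]],[[0,0,3],[0,0,0]]]'
python3 -m pendant '[[[0,0,1],[0,0,0]],[[0,0,2],[0,0,0]],[[0,0,3],[0,0,0]],[[0,0,3],[0,0,0]]]'
```

```text
time_s: 21.85
tcp_pos: [0.6313, -0.0187, 0.3427]
ee_rot: [[-1.0, 0.0, -0.001], [0.0, 1.0, 0.0], [0.001, 0.0, -1.0]]
wrist_force: [0.4, 0.2, -3.3]
gripper_width: 0.502
gripper_force: 30.0
time_s: 22.25
tcp_pos: [0.6313, -0.0187, 0.3397]
ee_rot: [[-1.0, 0.0, -0.001], [0.0, 1.0, 0.0], [0.001, 0.0, -1.0]]
wrist_force: [-0.2, 0.8, -2.3]
gripper_width: 0.505
gripper_force: 30.0
time_s: 22.65
tcp_pos: [0.6313, -0.0187, 0.3368]
ee_rot: [[-1.0, 0.0, -0.001], [0.0, 1.0, 0.0], [0.001, 0.0, -1.0]]
wrist_force: [0.5, -0.4, -2.5]
gripper_width: 0.504
gripper_force: 30.0
```

No contact, and the skirt is already 5 mm below the rim. Continue down gently.

```bash
python3 -m pendant '[[[0,0,1],[0,0,0]],[[0,0,2],[0,0,0]],[[0,0,3],[0,0,0]],[[0,0,4],[0,0,0]],[[0,0,5],[0,0,0]],[[0,0,5],[0,0,0]]]'
python3 -m pendant '[[[0,0,0.7],[0,0,0]],[[0,0,1.4],[0,0,0]],[[0,0,2],[0,0,0]],[[0,0,2],[0,0,0]]]'
python3 -m pendant '[[[0,0,0.5],[0,0,0]],[[0,0,1],[0,0,0]],[[0,0,1],[0,0,0]]]'
```

```text
time_s: 23.25
tcp_pos: [0.6313, -0.0187, 0.3318]
ee_rot: [[-1.0, 0.0, -0.001], [0.0, 1.0, 0.0], [0.001, 0.0, -1.0]]
wrist_force: [-0.3, 0.3, -3.1]
gripper_width: 0.504
gripper_force: 30.0
time_s: 23.65
tcp_pos: [0.6314, -0.0187, 0.3299]
ee_rot: [[-1.0, 0.0, -0.001], [0.0, 1.0, 0.0], [0.001, 0.0, -1.0]]
wrist_force: [0.0, -0.4, -2.1]
gripper_width: 0.5
gripper_force: 30.0
time_s: 23.95
tcp_pos: [0.6313, -0.0187, 0.3289]
ee_rot: [[-1.0, 0.0, -0.001], [0.0, 1.0, 0.0], [0.001, 0.0, -1.0]]
wrist_force: [-0.5, -0.2, -2.0]
gripper_width: 0.502
gripper_force: 30.0
```

```bash
python3 -m pendant '[[[0,0,0.5],[0,0,0]],[[0,0,1],[0,0,0]],[[0,0,1],[0,0,0]]]'
python3 -m pendant '[[[0,0,0.4],[0,0,0]],[[0,0,0.7],[0,0,0]],[[0,0,0.7],[0,0,0]]]'
```

```text
time_s: 24.25
tcp_pos: [0.6314, -0.0187, 0.3282]
ee_rot: [[-1.0, 0.0, -0.001], [0.0, 1.0, 0.0], [0.001, 0.0, -1.0]]
wrist_force: [0.1, 0.7, -1.9]
gripper_width: 0.504
gripper_force: 30.0
time_s: 24.55
tcp_pos: [0.6314, -0.0187, 0.3282]
ee_rot: [[-1.0, -0.0, 0.0], [-0.0, 1.0, 0.0], [-0.0, 0.0, -1.0]]
wrist_force: [-1.7, 0.7, 2.9]
gripper_width: 0.506
gripper_force: 30.0
```

It has seated at exactly the expected height (0.328), with the weight transferred. Release and retract.

```bash
python3 -m pendant '[[[0,0,-0.5],[0,0,0]],[[0,0,-0.5],[0,0,0]],[[0,0,-0.5],[0,0,0]],[[0,0,-0.5],[0,0,0]],[[0,0,-0.5],[0,0,0]],[[0,0,-0.5],[0,0,0]],[[0,0,-0.5],[0,0,0]],[[0,0,-0.5],[0,0,0]]]' 1
python3 -m pendant '[[[0,0,-10],[0,0,0]],[[0,0,-30],[0,0,0]],[[0,0,-60],[0,0,0]],[[0,0,-95],[0,0,0]],[[0,0,-125],[0,0,0]],[[0,0,-140],[0,0,0]],[[0,0,-140],[0,0,0]]]'
python3 - <<'E'
from h import *
cs={n:cap(n) for n in('side','wrist')}
k=cs['side']['frame'][150:400,190:450,::-1]; k=cv2.resize(k,(416,400),interpolation=cv2.INTER_CUBIC)
w=cv2.resize(cs['wrist']['frame'][:,:,::-1],(384,288)); w=np.vstack([w,np.zeros((112,384,3),np.uint8)])
cv2.imwrite('pics/fin.png',np.hstack([k,w]))
c=cs['wrist']; m=lambda p:p[:,1]<240
for rad,z in((.0895,.198),(.0895,.216)): print(fit(c,(.591,-.0185),[(rad,z)],mask=m))
E
```

```text
time_s: 25.35
tcp_pos: [0.6314, -0.0187, 0.3278]
ee_rot: [[-1.0, 0.0, -0.001], [0.0, 1.0, 0.0], [0.001, 0.0, -1.0]]
wrist_force: [-0.4, -0.1, -0.6]
gripper_width: 0.992
gripper_force: 0.0
time_s: 26.05
tcp_pos: [0.6318, -0.0189, 0.4717]
ee_rot: [[-1.0, 0.0, 0.006], [0.0, 1.0, 0.001], [-0.006, 0.001, -1.0]]
wrist_force: [-0.4, -0.3, 0.1]
gripper_width: 0.998
gripper_force: 0.0
[ 5.91500e-01 -1.95000e-02  9.74441e+01  5.69366e+01]
[ 5.96500e-01 -2.30000e-02  6.65981e+01  4.44086e+01]
```

View pics/fin.png

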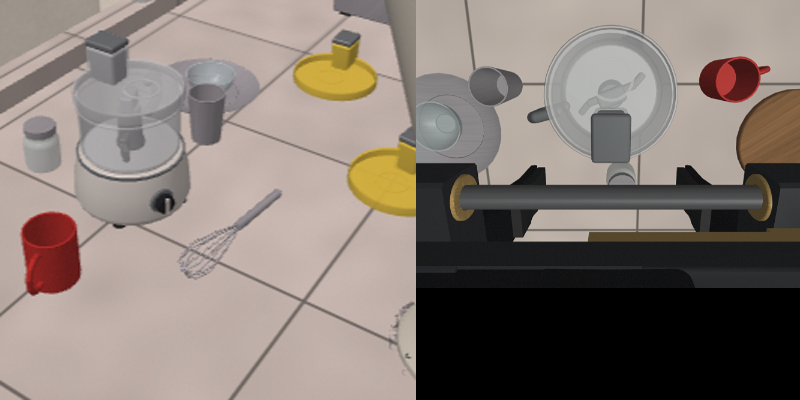

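The lid sits level on the bowl, centred at (0.5915, -0.0195). The blade is down inside, the gripper is clear and the other things have not moved, so I'll hand it in.

```bash
python3 -c "
from station import r
print(r.finish_job())"
```

```text
the job is handed in; nothing more can be done
None
```

I handed the job in after about 26 s: the blade is meshed on the drive and fully down on the bowl's floor, the clear lid sits level on the bowl, the gripper is clear, and the other kitchen things look untouched; the result of the judging was not shown.

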